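# Seat the tile and lift the carrier level

## Task

One of the two clay tiles on the wooden carrier has slipped out of place: with the carrier still parked on its base, push that tile snug and square against both its end stop and the middle rib, as the other tile already is, so that the load balances. Then take the carrier by its top rail, lift it about 10 cm clear of its base and hold it there level and still for a few seconds; finish while still holding it in the air, with both tiles in place and the jar, beaker and bowl left alone.

Things in the scene. Friction and masses are not known exactly. Their poses are not given: they have to be found in the camera images.
- carrier: Loose plywood two-bay tile carrier, 0.2 kg, level at the start, any yaw. Origin: centre of the underside, z up. Floor board 180 (x) x 164 (y) x 9 mm. A rib along x parts the bays: 15 mm thick, y = -7.5 to 7.5, 180 mm long, top at z = 25 mm. Two posts at x = -68 and 68 mm bear the top rail above it. On its base it can slide some 4 mm each way between cleats.
- rail_mid (a point): Middle of the carrier's top rail, where to grip: 48 mm above the carrier's origin, over the centre of mass when both tiles are in place. The rail is 156 mm long along the carrier's x, 15 mm thick in y and 16 mm high (z = 40 to 56 mm; free below, down to the rib at 25 mm). Axes as the carrier's. A moderate grip of 30 to 60 N holds it steadiest.
- corner (a point): Inner corner of the +y bay at floor height, at carrier x = 30, y = 7.5, z = 9 mm. The end stop's face looks to the carrier's -x at x = 30 mm (stop 12 mm thick, y = 7.5 to 65 mm, 16 mm high above the floor); the rib's face looks to +y. The bay's other two sides are open. The -y bay is the same turned half round. Axes as the carrier's.
- home (a point): Where the slipped tile's origin lies when it touches both stop and rib: carrier x = 0, y = 37.5, z = 9 mm (on the floor board). The tile's sides are then parallel to the carrier's.
- loose_tile: The slipped clay tile: 60 x 60 mm, 12 mm thick, 0.08 kg, low relief on top. Origin: centre of its underside, z up. It lies flat on the floor of the carrier's +y bay, turned up to 6 degrees, 20 to 42 mm short of the end stop and some 4 to 12 mm off the rib. It slides easily.
- set_tile: The other tile, 60 x 60 x 12 mm, 0.08 kg, already in place in the carrier's -y bay: its origin (centre of the underside) at x = 0, y = -37.5, z = 9 mm in the carrier's frame. It must stay there.
- dock: Fixed parking base under the carrier: wooden board 212 (x) x 196 (y) mm, 8 mm thick, with four low cleats along its edges (top at 15 mm, lower than the top of the carrier's floor board at 17 mm). Origin: centre of its underside, on the table; the carrier's underside rests 8 mm above it. Same yaw as the carrier at the start.
- jar: Bystander: lidded glaze jar, 68 mm diameter, 85 mm tall; origin at the centre of its underside.
- beaker: Bystander: clay beaker, 72 mm diameter, 80 mm tall; origin at the centre of its underside.
- bowl: Bystander: white bowl, 110 mm diameter, 50 mm tall; origin at the centre of its underside.
Mind the look-alikes: they are no part of the job. Several things have the shape of the carrier; the one meant has the colours described above.

How it is judged:
By the outcome, as a careful person would: the job done as asked, in the order asked, and still so for the second after the job is handed in, while the arm keeps its last pose, push and grip.
It also fails if it takes over 64 s, if anything falls off the work surface, if the arm or the gripper's body presses on something with over 40 N, if the wrist force passes 120 N, or if a joint passes its speed limit or range.

## Robot

A 6-joint arm with a two-finger parallel gripper is mounted at the origin on the work surface. World frame = base frame: x ahead of the robot, y to its left, z up, the work surface at z = 0. Lengths are in m, angles in rad, forces in N, time in s.
With the tool pointing down it reaches from about 0.35 to 0.975 m from the base axis. Payload 4.9 kg.
Tool frame: the origin (TCP) lies at the very end of the fingers, on their centre line; the grasp point (between the pads) lies 19 mm behind it (manip.hold_point_z is the distance from the TCP to the grasp point, in m); z points along the fingers, y is the direction in which the jaws open and shut (so a half turn about z gives the same grasp; the last joint's range is limited). The gripper opens to 85 mm and grips with 20 to 120 N. Pads are 22 mm wide; open, the fingers measure 114 mm over their backs; the gripper's body (76 mm by 85 mm) begins 54 mm behind the grasp point. The pads swing forward as they close: fully open they stand 13 mm farther back than shut.
Start: joints at [1.128, 0.053, 1.613, -0, 1.476, -0.119], TCP at [0.199, 0.593, 0.231] pointing down, gripper open.
Joint ranges: [-3.01, 3.01], [-1.01, 2.22], [0.06, 2.58], [-1.02, 4.17], [0.09, 2.62], [-3.14, 3.14]. Speed limits (rad/s): [2.57, 2.57, 3.14, 3.14, 3.14, 3.14].

## Interface

Orientations are given as a unit quaternion [w, x, y, z].
In Python, from plant import manip gives the robot as it stands. The module is installed in compiled form; this text tells all that it offers.
- The arm moves only by the shell command python3 -m creep 'ROWS'. ROWS is JSON, a list of rows, each a list of 7 numbers: the turn, a rotation vector about the tool's x, y, z in degrees, then the shift along the tool's x, y, z in m, then the opening, from 0 (shut) to 1 (fully open). In form: [[ax, ay, az, tx, ty, tz, jaw], ...]. A call has 1 to 20 rows; each row shifts and turns the commanded pose from where the row before left it, along the tool's axes as they then stand; what a row does not reach is not made up. A row lasts 1/12 s, in which the tool goes at most 41.7 mm and 7.16 degrees, less where a joint would pass 70% of its speed; a pose out of reach is approached as far as the arm can. A call is refused whole if a number of a shift passes 0.0417 or a number of a turn 7.16, either way. A call with a gripper value outside its range is refused whole. The fingers move at their own pace and stop on an object; the grip force is fixed at half the most. Time passes only in rows, so rows that do not move let the fingers close. It gives the time, the measured TCP pose, the force and the opening at its end, in the units of the state.
- manip.state(): the state, without advancing time (a new reading comes with each control period).
- manip.grab_frame(name): name is "side" or "top"; returns the picture (420x560x3 uint8, blue, green, red); there is no depth.
- manip.get_calibration(name): a dict with "fx", "fy", "cx", "cy" (pixels), "xyz" and "attitude" of the camera in the world. Camera axes: x right, y down, z forward; pixel columns grow to the right and rows downward; lengths in m; the calibration is good to about 2 mm. A picture is of the moment at which its call begins. get_calibration takes no time and is no camera call.
- manip.job_done(): hands the job in, once; it reports no verdict.
Trained networks look in the newest picture that a camera, given by its name, has taken for a name from the list of things; names that differ only in an ending like _2 or _b are one class to them, and where a whole thing is asked for, a point or a joint stands for the part that bears it (a point fixed in the world has none). Each returns a list of dicts, best first, with "confidence" (0 to 1); they miss things now and then, are a little off and sometimes report something else, mostly with a low value. They report only what shows in the picture. A call takes as long as a camera call. They do not tell look-alikes from the thing itself.
- manip.cut_out(target, camera): "pixels" (420x560 bool, what is visible of it) and "rect" ([left, top, right, bottom] in pixels, round what is visible of it).
The state is a dict: "time": time; "joint_pos": joint angles; "joint_vel": joint speeds; "joint_efforts": joint torques, N m; "tool_pos": TCP position; "tool_rot": TCP orientation; "contact_force": force on the tool from outside, world axes, zero at the start; "ft_torque": the same for the moment, N m; "gripper_width": opening from 0.0 (shut) to 1.0 (fully open).
Only numpy, scipy, OpenCV 4.12 (cv2) and the standard library are available. Lean on these libraries where they do the work, as an engineer would, in place of code of your own. Each camera call takes 0.05 s, during which the arm holds its last target.

## Working session

There is one attempt and no reset: what is moved stays moved. The work goes in short steps, Python scripts to look and compute and a shell command to move; the robot and the scene stay as the last step left them, time stands still between calls to the robot, and variables do not carry over. Pictures are saved under pics/ and viewed, and the job is handed in when it is done.

```bash
mkdir -p pics; python3 - <<'E'
from plant import manip
import cv2
for n in ("top","side"):
    f=manip.grab_frame(n); cv2.imwrite(f"pics/{n}0.png",f)
    print(n,manip.get_calibration(n))
s=manip.state(); print(s)
E
```

```text
top {'fx': 463.58447835642556, 'fy': 463.58447835642556, 'cx': 274.8321439294703, 'cy': 204.1409888744651, 'xyz': array([ 0.21533429, -0.00476682,  1.31283023]), 'attitude': array([-0.07881855,  0.72579181, -0.67946211,  0.07311033])}
side {'fx': 444.30507909218494, 'fy': 444.30507909218494, 'cx': 279.10242754326714, 'cy': 207.59425794616203, 'xyz': array([ 0.2417577 , -0.82662046,  0.99799741]), 'attitude': array([-0.35932251,  0.92186964, -0.13771664,  0.04558317])}
{'time': 0.1, 'joint_pos': array([ 1.12801246e+00,  5.33084830e-02,  1.61415203e+00,  8.61312551e-06,
        1.47600052e+00, -1.18989561e-01]), 'joint_vel': array([ 0.00085534, -0.00240722, -0.00260187,  0.0014257 , -0.0008504 ,
        0.00120733]), 'joint_efforts': array([ 8.18314838e-04, -3.94904280e+01, -3.71363747e+01, -1.04635981e-04,
        3.81725666e-03, -7.31454918e-06]), 'tool_pos': array([0.19860262, 0.592014  , 0.23017781]), 'tool_rot': array([-2.63082416e-04,  1.61191176e-01,  9.86922759e-01, -8.96386918e-04]), 'contact_force': array([-0.50918045,  0.4807416 ,  0.2805836 ]), 'ft_torque': array([ 0.03553936,  0.00739342, -0.01343509]), 'gripper_width': 1.0007330591705972}
```

View pics/top0.png

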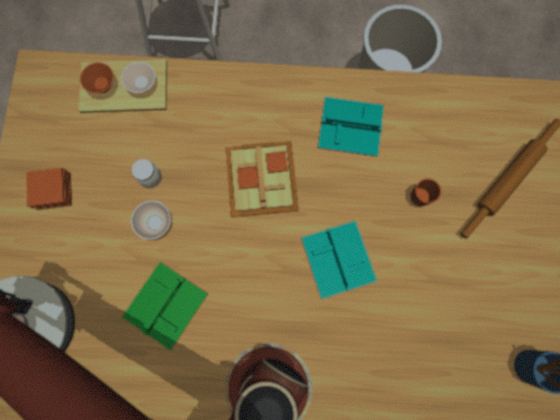

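View pics/side0.png

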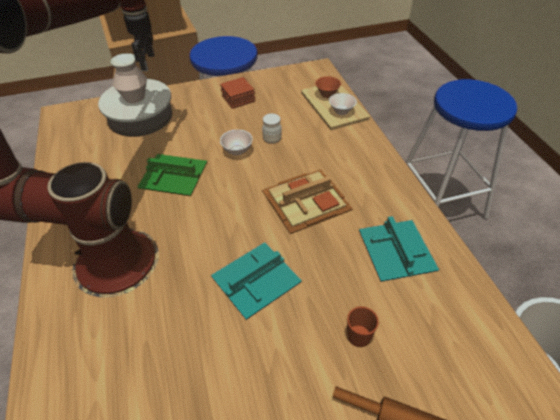

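The wooden carrier with clay tiles is at top (262,178) and side (307,200). The teal ones at top (350,127) and (338,260) and the green one at (166,306) have the same shape but the wrong colour and no tiles. I'll enlarge the wooden one to confirm.

```bash
cat > h.py <<'E'
import numpy as np, cv2
from scipy.spatial.transform import Rotation as R
from plant import manip
def cam(n):
    c=manip.get_calibration(n); q=c["attitude"]; Rm=R.from_quat([q[1],q[2],q[3],q[0]]).as_matrix()
    return c,Rm
def proj(n,P):
    c,Rm=cam(n); p=(np.atleast_2d(P)-c["xyz"])@Rm
    return np.c_[c["fx"]*p[:,0]/p[:,2]+c["cx"],c["fy"]*p[:,1]/p[:,2]+c["cy"]]
def unproj(n,uv,z):
    c,Rm=cam(n); uv=np.atleast_2d(uv).astype(float)
    d=np.c_[(uv[:,0]-c["cx"])/c["fx"],(uv[:,1]-c["cy"])/c["fy"],np.ones(len(uv))]@Rm.T
    return c["xyz"]+d*((z-c["xyz"][2])/d[:,2])[:,None]
def crop(n,f,x0,y0,x1,y1,k,name):
    cv2.imwrite(f"pics/{name}.png",cv2.resize(f[y0:y1,x0:x1],None,fx=k,fy=k,interpolation=cv2.INTER_CUBIC))
E
python3 - <<'E'
from h import *
t=cv2.imread("pics/top0.png"); s=cv2.imread("pics/side0.png")
crop("top",t,215,130,310,225,6,"top0c"); crop("side",s,255,160,360,240,7,"side0c")
print(unproj("top",[[262,178],[300,178],[262,140],[145,172],[151,220],[97,80]],0.02))
print(unproj("side",[307,200],0.02))
E
```

```text
[[ 0.57227387  0.05727826  0.02      ]
 [ 0.5794898  -0.05231757  0.02      ]
 [ 0.68792478  0.06561226  0.02      ]
 [ 0.56797013  0.39710004  0.02      ]
 [ 0.42854089  0.36234693  0.02      ]
 [ 0.84673423  0.57891848  0.02      ]]
[[0.57394514 0.03966266 0.02      ]]
```

View pics/top0c.png

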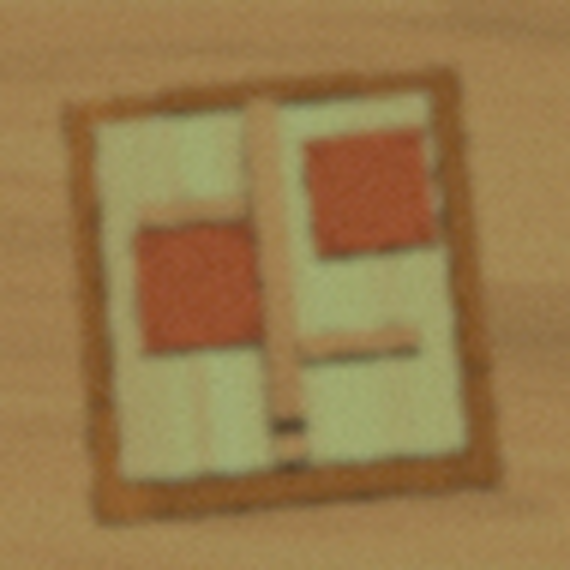

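View pics/side0c.png

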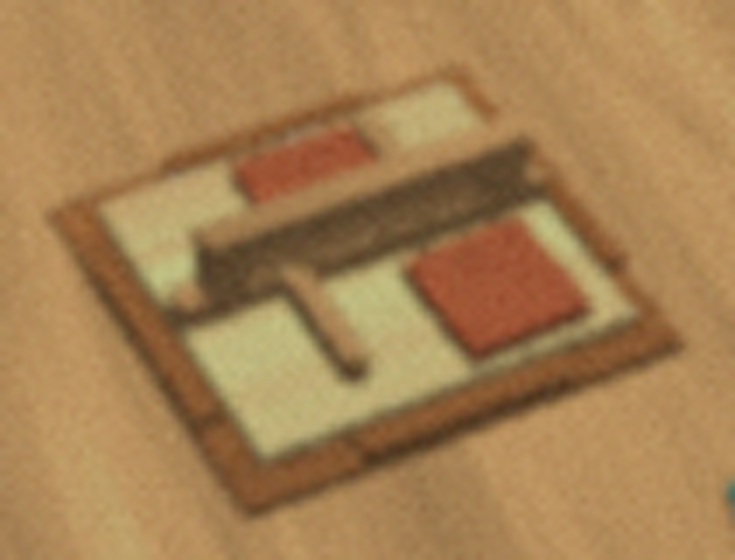

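The crops confirm it: bare plywood carrier, two red-brown tiles. The set tile at top ≈(247,178) touches its stop. The slipped one at ≈(277,162) is clearly off both its stop (≈(275,187)) and the rib. So the carrier's +x points roughly toward the robot.

```bash
cat > fit.py <<'E'
from h import *
from scipy.optimize import minimize
def masks(f):
    lab=cv2.cvtColor(f,cv2.COLOR_BGR2HSV)
    return lab
def rect_world(n,mask,z):
    cs,_=cv2.findContours(mask.astype(np.uint8),cv2.RETR_EXTERNAL,cv2.CHAIN_APPROX_NONE)
    out=[]
    for c in sorted(cs,key=cv2.contourArea,reverse=True)[:3]:
        if cv2.contourArea(c)<60: continue
        w=unproj(n,c[:,0,:],z)[:,:2]
        r=cv2.minAreaRect((w*1000).astype(np.float32)); out.append((np.round(r[0],1),np.round(r[1],1),round(r[2],2)))
    return out
E
python3 - <<'E'
from fit import *
K=6
for n,(x0,y0,x1,y1) in (("top",(215,130,310,225)),("side",(255,160,360,240))):
    f=cv2.imread(f"pics/{n}0.png")
    h=cv2.cvtColor(cv2.GaussianBlur(f,(3,3),0),cv2.COLOR_BGR2HSV).astype(int)
    roi=np.zeros(f.shape[:2],bool); roi[y0:y1,x0:x1]=1
    pts=[(178,262),(162,277),(150,235),(133,260)] if n=="top" else [(205,325),(195,295),(210,300)]
    for p in pts: print(p,h[p[0],p[1]])
    pass
E
```

```text
(178, 262) [ 18 124 160]
(162, 277) [ 10 178 149]
(150, 235) [ 22 118 147]
(133, 260) [ 18 132 159]
(205, 325) [  9 173 161]
(195, 295) [ 16 133 100]
(210, 300) [ 22 102 157]
```

```bash
cat >> fit.py <<'E'
def up(f,x0,y0,x1,y1,k=6):
    # crop upsampled; pixel mapping u = x0+(X+.5)/k-.5
    return cv2.resize(f[y0:y1,x0:x1],None,fx=k,fy=k,interpolation=cv2.INTER_CUBIC)
def tiles(n,f,box,z,k=6,thr=None,ch=1):
    g=cv2.GaussianBlur(up(f,*box,k),(5,5),0); L=cv2.cvtColor(g,cv2.COLOR_BGR2LAB)
    m=(L[:,:,ch].astype(int)>thr).astype(np.uint8)
    cs,_=cv2.findContours(m,cv2.RETR_EXTERNAL,cv2.CHAIN_APPROX_NONE)
    out=[]
    for c in sorted(cs,key=cv2.contourArea,reverse=True)[:4]:
        if cv2.contourArea(c)<1500: continue
        uv=(c[:,0,:]+.5)/k-.5+np.array(box[:2])
        w=unproj(n,uv,z)[:,:2]*1000
        out.append((uv.mean(0).round(1),)+tuple(np.round(v,1) for v in cv2.minAreaRect(w.astype(np.float32))))
    return out,L,m
BOX={"top":(215,130,310,225),"side":(255,160,360,240)}
E
python3 - <<'E'
from fit import *
for n in BOX:
    f=cv2.imread(f"pics/{n}0.png")
    L=cv2.cvtColor(cv2.GaussianBlur(f,(3,3),0),cv2.COLOR_BGR2LAB).astype(int)
    for p in ([(162,277),(178,247),(150,235),(133,225),(133,260),(178,262)] if n=="top" else [(205,325),(183,297),(210,300),(229,320)]): print(p,L[p])
    for thr in (148,153,158):
        o,_,m=tiles(n,f,BOX[n],0.029,thr=thr); print(n,thr,*o,sep="\n  ")
E
```

```text
(162, 277) [106 154 160]
(178, 247) [107 154 161]
(150, 235) [138 128 157]
(133, 225) [140 135 159]
(133, 260) [139 135 159]
(178, 262) [143 133 158]
top
  148
  (array([247.6, 177.4]), array([569.6,  97.8]), array([57. , 54.3]), np.float64(8.8))
  (array([276.1, 161.5]), array([621.8,  19.6]), array([55.1, 53.6]), np.float64(11.6))
top
  153
  (array([247. , 178.1]), array([569.3,  97.8]), array([52.7, 50.1]), np.float64(9.7))
  (array([276.7, 160.1]), array([621.7,  19.9]), array([50.2, 50.1]), np.float64(12.8))
top
  158
(205, 325) [114 156 161]
(183, 297) [112 155 159]
(210, 300) [151 127 155]
(229, 320) [143 136 158]
side
  148
  (array([325.4, 200.5]), array([622.6,  14.1]), array([58.2, 59.7]), np.float64(11.9))
  (array([297.8, 183. ]), array([567.7, 109.7]), array([58.9, 25.9]), np.float64(10.3))
side
  153
  (array([325.4, 200.5]), array([622.4,  13.8]), array([54.7, 55. ]), np.float64(12.1))
  (array([297.6, 183. ]), array([567.4, 109.8]), array([54.9, 21.1]), np.float64(11.6))
side
  158
```

```bash
cat > model.py <<'E'
from fit import *
K=4
def T2(x,y,yaw): c,s=np.cos(yaw),np.sin(yaw); return lambda P:np.c_[c*P[:,0]-s*P[:,1]+x,s*P[:,0]+c*P[:,1]+y,P[:,2]]
def box(x0,x1,y0,y1,z0,z1): return np.array([[x,y,z] for x in(x0,x1) for y in(y0,y1) for z in(z0,z1)])/1000.
F=[(0,1,3,2),(4,5,7,6),(0,1,5,4),(2,3,7,6),(1,3,7,5)]
PARTS=[("floor",box(-90,90,-82,82,0,9)),("stopm",box(-42,-30,-65,-7.5,9,25)),("set",box(-30,30,-67.5,-7.5,9,21)),
 ("rib",box(-90,90,-7.5,7.5,9,25)),("p1",box(-73,-63,-7.5,7.5,25,40)),("p2",box(63,73,-7.5,7.5,25,40)),("rail",box(-78,78,-7.5,7.5,40,56)),
 ("stopp",box(30,42,7.5,65,9,25)),("tile",box(-30,30,-30,30,9,21))]
def render(n,p,sh,bx,z0=0.008,dock=None):
    x,y,yaw,tx,ty,ta=p; C=T2(x,y,yaw); w,h=bx[2]-bx[0],bx[3]-bx[1]
    lab=np.zeros((h*K,w*K),np.uint8); cp=cam(n)[0]["xyz"]; l=1
    parts=([("dock",box(-106,106,-98,98,-8,7))] if dock is None else [])+PARTS
    for name,B in parts:
        Q=B.copy()
        if name=="tile": Q=T2(tx,ty,ta)(Q)
        W=C(Q); W[:,2]+=z0; uv=proj(n,W)+sh; X=(uv-np.array(bx[:2])+.5)*K-.5; cen=W.mean(0)
        for f in F:
            a=W[list(f)]; nn=np.cross(a[1]-a[0],a[2]-a[0]); nn*=np.sign(nn@(a.mean(0)-cen))
            if nn@(cp-a.mean(0))>0: cv2.fillConvexPoly(lab,np.round(X[list(f)]*16).astype(np.int32),l,shift=4)
            l+=1
    return lab
def resid(n,img,lab):
    L=img.reshape(-1,3); lf=lab.ravel(); cnt=np.bincount(lf,minlength=60)
    mu=np.stack([np.bincount(lf,L[:,i],60)/np.maximum(cnt,1) for i in range(3)],1)
    syn=cv2.GaussianBlur(mu[lab].astype(np.float32),(0,0),0.7*K)
    return ((syn-img)**2).mean(),syn
def fitall(frames,p0,boxes,free,z0=0.008,dock=None):
    imgs={n:cv2.cvtColor(up(frames[n],*boxes[n],K),cv2.COLOR_BGR2LAB).astype(np.float32)*np.array([.6,2,2],np.float32) for n in frames}
    S=np.array([.004,.004,.03,.004,.004,.03]+[1.]*2*len(frames))
    def cost(v,full=False):
        q=v*S; p=q[:6]; c=0
        for i,n in enumerate(frames):
            sh=q[6+2*i:8+2*i]; c+=resid(n,imgs[n],render(n,p,sh,boxes[n],z0,dock))[0]+1.0*(sh@sh)
        return c
    v=np.r_[p0,np.zeros(2*len(frames))]/S if len(p0)==6 else np.array(p0)/S
    for it in range(3):
        sim=np.vstack([v]+[v+np.eye(len(v))[i]*(0.6/(it+1)) for i in range(len(v)) if free is None or i in free]) 
        if free is None:
            r=minimize(cost,v,method="Nelder-Mead",options=dict(initial_simplex=sim,maxfev=700,xatol=1e-3,fatol=1e-3)); v=r.x
        else:
            idx=list(free); g=lambda u:cost(np.array([u[idx.index(i)] if i in idx else v[i] for i in range(len(v))]))
            r=minimize(g,v[idx],method="Nelder-Mead",options=dict(initial_simplex=sim[:,idx],maxfev=500,xatol=1e-3,fatol=1e-3)); v=v.copy(); v[idx]=r.x
    return v*S,r.fun,imgs
def overlay(frames,q,boxes,name,z0=0.008,dock=None):
    for i,n in enumerate(frames):
        lab=render(n,q[:6],q[6+2*i:8+2*i],boxes[n],z0,dock); im=up(frames[n],*boxes[n],K)
        e=cv2.morphologyEx(lab,cv2.MORPH_GRADIENT,np.ones((2,2),np.uint8))>0; im[e]=(255,0,255)
        cv2.imwrite(f"pics/{name}_{n}.png",cv2.resize(im,None,fx=1.4,fy=1.4))
E
cat > run0.py <<'E'
from model import *
BOX={"top":(215,130,310,225),"side":(250,155,365,240)}
fr={n:cv2.imread(f"pics/{n}0.png") for n in BOX}
best=None
for yaw in (184,188,192):
    q,c,_=fitall(fr,[.585,.055,np.radians(yaw),-.03,.045,.03],BOX,None)
    print(yaw,c,q.round(4),np.degrees(q[[2,5]]))
    if best is None or c<best[0]: best=(c,q)
np.save("q0.npy",best[1]); overlay(fr,best[1],BOX,"ov0")
E
time python3 run0.py
```

```text
Traceback (most recent call last):
  File "run0.py", line 6, in <module>
    q,c,_=fitall(fr,[.585,.055,np.radians(yaw),-.03,.045,.03],BOX,None)
          ~~~~~~^^^^^^^^^^^^^^^^^^^^^^^^^^^^^^^^^^^^^^^^^^^^^^^^^^^^^^^
  File "model.py", line 39, in fitall
    r=minimize(cost,v,method="Nelder-Mead",options=dict(initial_simplex=sim,maxfev=700,xatol=1e-3,fatol=1e-3)); v=r.x
  File "model.py", line 33, in cost
    sh=q[6+2*i:8+2*i]; c+=resid(n,imgs[n],render(n,p,sh,boxes[n],z0,dock))[0]+1.0*(sh@sh)
                                          ~~~~~~^^^^^^^^^^^^^^^^^^^^^^^^^
  File "model.py", line 16, in render
    W=C(Q); W[:,2]+=z0; uv=proj(n,W)+sh; X=(uv-np.array(bx[:2])+.5)*K-.5; cen=W.mean(0)
                           ~~~~^^^^^
  File "h.py", line 8, in proj
    c,Rm=cam(n); p=(np.atleast_2d(P)-c["xyz"])@Rm
         ~~~^^^
  File "h.py", line 5, in cam
    c=manip.get_calibration(n); q=c["attitude"]; Rm=R.from_quat([q[1],q[2],q[3],q[0]]).as_matrix()
ValueError: time passes only in moves, steps and waits

real	0m10.736s
user	0m8.989s
sys	0m0.235s
```

```bash
sed -i 's/^def cam(n):/_c={}\ndef cam(n):\n    if n not in _c: _c[n]=cam_(n)\n    return _c[n]\ndef cam_(n):/' h.py; time python3 run0.py; python3 -c "
from plant import manip; print(manip.state()['time'])"
```

```text
184 46.544715172724544 [ 0.577   0.0582  3.3033 -0.039   0.0488  0.0168 -0.8909  0.284   0.0489
  0.0047] [189.26411989   0.95975248]
188 45.930292176313245 [ 0.5775  0.0601  3.3044 -0.0391  0.0491  0.0517 -0.2925  0.4738  0.0558
  0.5585] [189.32813993   2.96477551]
192 46.13172990100229 [ 0.5773  0.06    3.3041 -0.039   0.049   0.078  -0.3241  0.4386  0.1042
  0.5112] [189.31271061   4.4696105 ]
0.1
real	1m40.508s
user	1m40.837s
sys	0m0.164s
```

View pics/ov0_top.png

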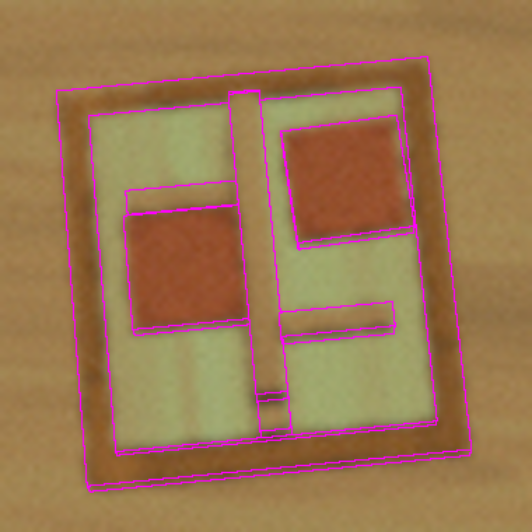

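View pics/ov0_side.png

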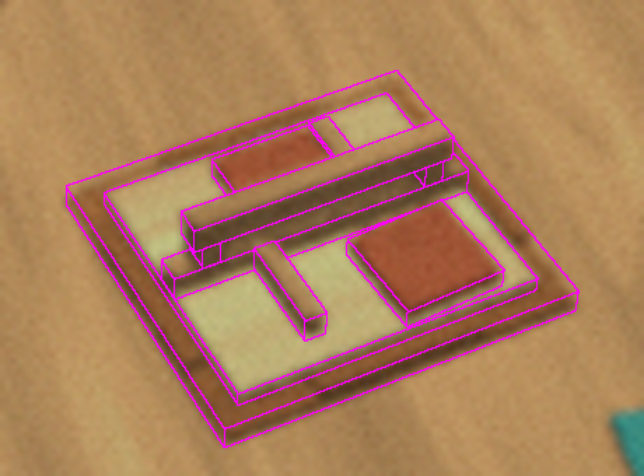

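The outlines sit well on the picture. The wooden carrier is at about (0.5775, 0.060) with yaw 189.3°. The loose tile is at carrier (−39, 49) mm, so it is 39 mm off the stop and 11.5 mm off the rib. Plan: turn the tool so that tool x = carrier x and tool y = −carrier y, then push with the shut fingers.

```bash
cat > st.py <<'E'
from h import *
import sys
q=np.load("q0.npy")
def carr(P):
    c,s=np.cos(q[2]),np.sin(q[2]); d=np.array(P)[:2]-q[:2]; return np.array([c*d[0]+s*d[1],-s*d[0]+c*d[1],P[2]])
if __name__=="__main__":
    s=manip.state(); w=s["tool_rot"]; M=R.from_quat([w[1],w[2],w[3],w[0]]).as_matrix()
    C=np.array([[np.cos(q[2]),-np.sin(q[2]),0],[np.sin(q[2]),np.cos(q[2]),0],[0,0,1]])
    A=C@np.diag([1,-1,-1.]) # wanted tool
    print("t",round(s["time"],2),"TCP carrier mm",(carr(s["tool_pos"])*1000).round(1),"turn needed (tool deg)",np.degrees(R.from_matrix(M.T@A).as_rotvec()).round(2),"F carrier",(C.T@s["contact_force"]).round(2),"jaw",round(s["gripper_width"],3))
    if len(sys.argv)>3:
        g=np.array([float(v) for v in sys.argv[1:4]])/1000; d=g-carr(s["tool_pos"])
        print("tool shift to goal mm",(M.T@C@d*1000).round(1))
E
python3 st.py -39 108 150; python3 -m creep '[[0,0,-6.95,0,0,0,0],[0,0,-6.95,0,0,0,0],[0,0,-6.95,0,0,0,0],[0,0,-6.95,0,0,0,0]]'; python3 st.py -39 108 150
```

```text
t 0.1 TCP carrier mm [ 287.7 -586.3  230.2] turn needed (tool deg) [ -0.1   -0.04 -27.88] F carrier [ 0.42 -0.56  0.28] jaw 1.001
tool shift to goal mm [-613.4 -460.8   80.9]
time: 0.43
tool_pos: [0.1987, 0.5922, 0.2305]
tool_rot: [-0.0, -0.084, 0.996, -0.001]
contact_force: [0.5, -0.2, -0.3]
gripper_width: 0.453
t 0.43 TCP carrier mm [ 287.6 -586.4  230.5] turn needed (tool deg) [-0.06 -0.04  0.27] F carrier [-0.46  0.24 -0.35] jaw 0.453
tool shift to goal mm [-323.4 -695.9   81. ]
```

```bash
python3 -m creep '[[0,0,0.2,-0.008,-0.018,0,0],[0,0,0,-0.017,-0.0366,0,0],[0,0,0,-0.017,-0.0366,0,0],[0,0,0,-0.017,-0.0366,0,0],[0,0,0,-0.017,-0.0366,0,0],[0,0,0,-0.017,-0.0366,0,0],[0,0,0,-0.017,-0.0366,0,0],[0,0,0,-0.017,-0.0366,0,0],[0,0,0,-0.017,-0.0366,0,0],[0,0,0,-0.017,-0.0366,0,0],[0,0,0,-0.017,-0.0366,0,0],[0,0,0,-0.017,-0.0366,0,0],[0,0,0,-0.017,-0.0366,0,0],[0,0,0,-0.017,-0.0366,0,0],[0,0,0,-0.017,-0.0366,0,0],[0,0,0,-0.017,-0.0366,0,0],[0,0,0,-0.017,-0.0366,0,0],[0,0,0,-0.017,-0.0366,0,0],[0,0,0,-0.009,-0.019,0,0],[0,0,0,0,0,0,0]]'; python3 st.py -39 108 60
```

```text
time: 2.1
tool_pos: [0.6061, -0.0142, 0.2303]
tool_rot: [-0.0, -0.077, 0.997, -0.0]
contact_force: [-1.2, 0.8, 0.4]
gripper_width: -0.0
t 2.1 TCP carrier mm [-16.2  77.9 230.3] turn needed (tool deg) [-0.05 -0.05 -0.55] F carrier [ 1.01 -0.98  0.43] jaw -0.0
tool shift to goal mm [-23.2 -29.7 170.4]
```

```bash
python3 -m creep '[[0,0,-0.55,-0.012,-0.015,0.02,0],[0,0,0,-0.011,-0.015,0.035,0],[0,0,0,0,0,0.035,0],[0,0,0,0,0,0.035,0],[0,0,0,0,0,0.03,0],[0,0,0,0,0,0.015,0],[0,0,0,0,0,0,0],[0,0,0,0,0,0,0]]'; python3 st.py -39 108 21; python3 - <<'E'
from h import *
for n,b in (("top",(200,110,330,235)),("side",(230,120,380,250))):
    f=manip.grab_frame(n); cv2.imwrite(f"pics/{n}1.png",f); crop(n,f,*b,4,n+"1c")
i=np.hstack([cv2.resize(cv2.imread("pics/top1c.png"),(400,385)),cv2.resize(cv2.imread("pics/side1c.png"),(400,385))]); cv2.imwrite("pics/both1.png",i)
E
```

```text
time: 2.77
tool_pos: [0.6319, -0.0356, 0.0611]
tool_rot: [-0.001, -0.084, 0.996, 0.0]
contact_force: [0.5, 0.8, 1.1]
gripper_width: -0.002
t 2.77 TCP carrier mm [-38.2 103.3  61.1] turn needed (tool deg) [ 0.03 -0.07  0.3 ] F carrier [-0.66 -0.71  1.12] jaw -0.002
tool shift to goal mm [-0.9 -4.8 40.1]
```

View pics/both1.png

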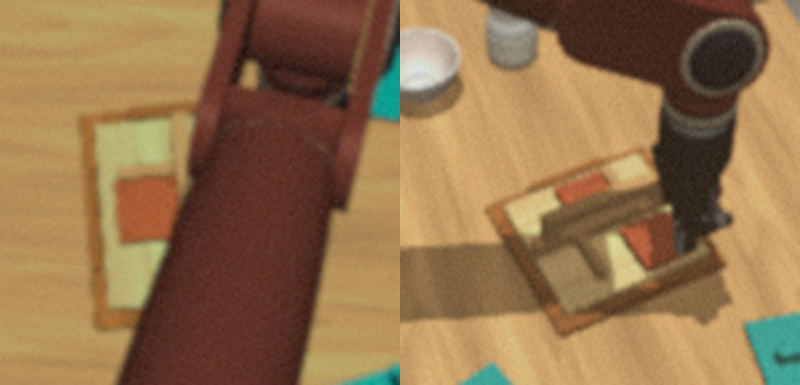

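The top view is blocked by the arm. The side view shows the shut fingers just outside the loose tile, at about crop (705,225). Going down and pushing toward the rib.

```bash
python3 -m creep '[[0,0,0.25,-0.001,-0.005,0.01,0],[0,0,0,0,0,0.01,0],[0,0,0,0,0,0.01,0],[0,0,0,0,0,0.007,0],[0,0,0,0,0,0.003,0],[0,0,0,0,0,0,0]]'; python3 st.py -39 90 21; python3 - <<'E'
from h import *
f=manip.grab_frame("side"); cv2.imwrite(f"pics/side2.png",f); crop("side",f,270,140,370,240,6,"side2c")
E
```

```text
time: 3.37
tool_pos: [0.6329, -0.0407, 0.0194]
tool_rot: [-0.001, -0.081, 0.997, 0.0]
contact_force: [0.3, -0.3, -0.3]
gripper_width: 0.006
t 3.37 TCP carrier mm [-38.3 108.5  19.4] turn needed (tool deg) [ 0.06 -0.16  0.02] F carrier [-0.26  0.36 -0.33] jaw 0.006
tool shift to goal mm [-0.7 18.5 -1.5]
```

View pics/side2c.png

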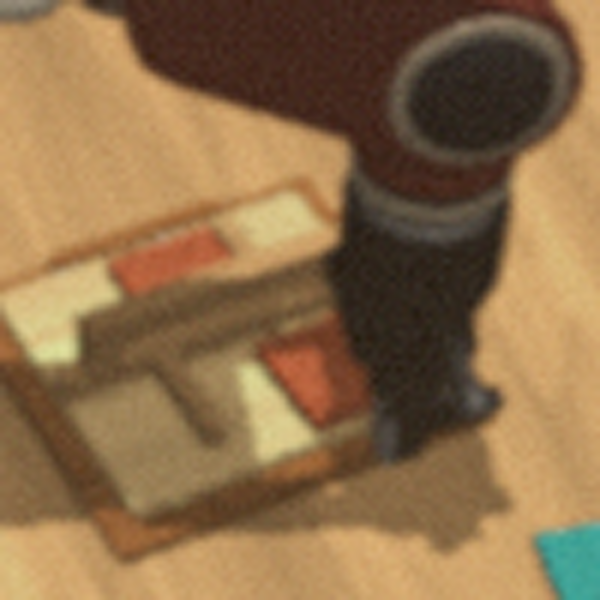

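```bash
python3 - <<'E'
from h import *
s=manip.state(); w=s["tool_rot"]; M=R.from_quat([w[1],w[2],w[3],w[0]]).as_matrix()
f=cv2.imread("pics/side2.png"); x0,y0,k=290,150,8
im=cv2.resize(f[150:225,290:370],None,fx=k,fy=k,interpolation=cv2.INTER_CUBIC)
im=cv2.convertScaleAbs(im,alpha=2,beta=20)
P=lambda v: tuple(int(a) for a in ((proj("side",s["tool_pos"]+M@np.array(v)/1000)[0]-[x0,y0]+.5)*k))
cv2.line(im,P([0,0,0]),P([30,0,0]),(0,0,255),2); cv2.line(im,P([0,0,0]),P([0,30,0]),(0,255,0),2); cv2.line(im,P([0,0,0]),P([0,0,-60]),(255,0,0),2)
for z in (0,-73): 
    a,b=(11,14.5) if z==0 else (38,42.5)
    cv2.polylines(im,[np.array([P([i*a,j*b,z]) for i,j in((1,1),(1,-1),(-1,-1),(-1,1))])],True,(255,0,255),1)
cv2.imwrite("pics/side2d.png",im)
E
```

```text
(no output)
```

View pics/side2d.png

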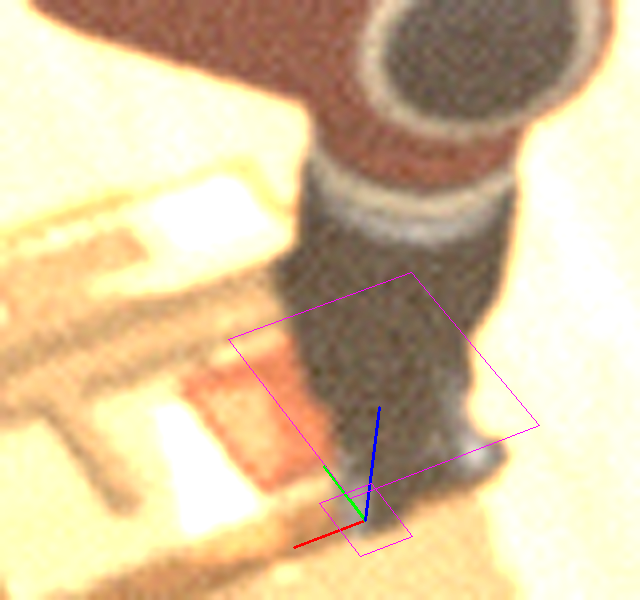

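The TCP projects onto the fingertip, so the robot and camera frames agree. Pushing toward the rib in small steps and watching the force.

```bash
python3 -m creep '[[0,0,0,0,0.003,-0.0015,0],[0,0,0,0,0.004,0,0],[0,0,0,0,0.004,0,0],[0,0,0,0,0.004,0,0],[0,0,0,0,0.002,0,0],[0,0,0,0,0,0,0]]'; python3 st.py -39 84 21;python3 -m creep '[[0,0,0,0,0.002,0,0],[0,0,0,0,0.002,0,0],[0,0,0,0,0.001,0,0],[0,0,0,0,0,0,0]]'; python3 st.py -39 82 21; python3 - <<'E'
from h import *
f=manip.grab_frame("side"); cv2.imwrite(f"pics/side3.png",f); crop("side",f,270,140,370,240,6,"side3c")
E
```

```text
time: 3.92
tool_pos: [0.6313, -0.0235, 0.023]
tool_rot: [0.0, -0.082, 0.997, 0.0]
contact_force: [-1.5, -0.1, -1.3]
gripper_width: -0.002
t 3.92 TCP carrier mm [-39.5  91.2  23. ] turn needed (tool deg) [0.   0.01 0.06] F carrier [ 1.47 -0.1  -1.27] jaw -0.002
tool shift to goal mm [0.5 7.2 2. ]
time: 4.25
tool_pos: [0.6305, -0.0191, 0.0228]
tool_rot: [-0.0, -0.082, 0.997, 0.0]
contact_force: [0.0, 0.0, 1.2]
gripper_width: 0.005
t 4.25 TCP carrier mm [-39.5  86.7  22.8] turn needed (tool deg) [ 0.   -0.    0.03] F carrier [-0.05 -0.02  1.2 ] jaw 0.005
tool shift to goal mm [0.5 4.7 1.8]
```

View pics/side3c.png

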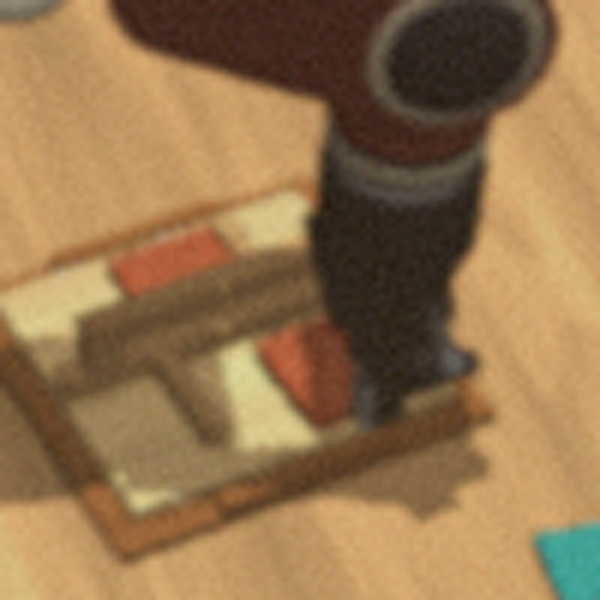

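No contact yet; the tile hasn't moved, so the fingers are thinner than assumed. Continuing.

```bash
python3 -m creep '[[0,0,0,0,0.002,0.001,0],[0,0,0,0,0.002,0,0],[0,0,0,0,0.001,0,0],[0,0,0,0,0,0,0]]'; python3 st.py -39 82 21;python3 -m creep '[[0,0,0,0,0.0015,0,0],[0,0,0,0,0.0015,0,0],[0,0,0,0,0.001,0,0],[0,0,0,0,0,0,0]]'; python3 st.py -39 75 21; python3 - <<'E'
from h import *
f=manip.grab_frame("side"); cv2.imwrite(f"pics/side4.png",f); crop("side",f,270,140,370,240,6,"side4c")
E
```

```text
time: 4.63
tool_pos: [0.6305, -0.0144, 0.0225]
tool_rot: [0.001, -0.082, 0.997, -0.0]
contact_force: [1.2, -1.6, 3.8]
gripper_width: -0.002
t 4.63 TCP carrier mm [-40.2  82.1  22.5] turn needed (tool deg) [-0.04  0.09  0.03] F carrier [-0.9   1.74  3.8 ] jaw -0.002
tool shift to goal mm [1.2 0.1 1.5]
time: 4.97
tool_pos: [0.6298, -0.0105, 0.0225]
tool_rot: [0.001, -0.082, 0.997, -0.0]
contact_force: [-0.1, -2.6, 5.6]
gripper_width: -0.003
t 4.97 TCP carrier mm [-40.1  78.1  22.5] turn needed (tool deg) [-0.04  0.08  0.03] F carrier [0.48 2.56 5.58] jaw -0.003
tool shift to goal mm [1.1 3.1 1.5]
```

View pics/side4c.png

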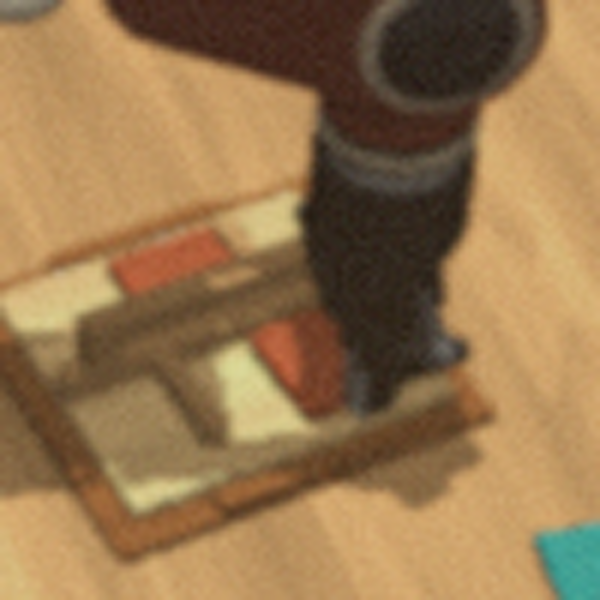

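The tile is moving now (near corner (320,422)→(312,412)), but there is 5.6 N upward on the tip. I'll raise the tip slightly and see whether that goes away.

```bash
python3 -m creep '[[0,0,0,0,0,-0.001,0],[0,0,0,0,0,-0.0005,0],[0,0,0,0,0,0,0],[0,0,0,0,0,0,0]]'; python3 st.py -39 75 21
```

```text
time: 5.35
tool_pos: [0.6283, -0.0098, 0.0226]
tool_rot: [-0.001, -0.082, 0.997, 0.001]
contact_force: [-0.1, 0.1, 0.7]
gripper_width: 0.001
t 5.35 TCP carrier mm [-38.8  77.2  22.6] turn needed (tool deg) [ 0.07 -0.09  0.02] F carrier [ 0.03 -0.15  0.67] jaw 0.001
tool shift to goal mm [-0.2  2.2  1.6]
```

The upward force vanished, so the tip was just brushing the floor board. I'll keep 1 mm more height and go on pushing to the rib.

```bash
python3 -m creep '[[0,0,0,0,0.001,-0.001,0],[0,0,0,0,0.0015,0,0],[0,0,0,0,0.001,0,0],[0,0,0,0,0,0,0]]'; python3 st.py -39 82 21;python3 -m creep '[[0,0,0,0,0.0015,0,0],[0,0,0,0,0.0005,0,0],[0,0,0,0,0,0,0]]'; python3 st.py -39 75 21; python3 - <<'E'
from h import *
f=manip.grab_frame("side"); cv2.imwrite(f"pics/side5.png",f); crop("side",f,270,140,370,240,6,"side5c")
E
```

```text
time: 5.68
tool_pos: [0.6282, -0.0066, 0.024]
tool_rot: [-0.0, -0.082, 0.997, 0.0]
contact_force: [-0.5, 0.1, -0.2]
gripper_width: -0.0
t 5.68 TCP carrier mm [-39.2  74.   24. ] turn needed (tool deg) [ 0.02 -0.04  0.03] F carrier [ 0.44 -0.22 -0.22] jaw -0.0
tool shift to goal mm [ 0.2 -8.   3. ]
time: 5.93
tool_pos: [0.6282, -0.005, 0.0243]
tool_rot: [0.0, -0.082, 0.997, -0.0]
contact_force: [0.3, -1.5, 0.9]
gripper_width: 0.002
t 5.93 TCP carrier mm [-39.5  72.4  24.3] turn needed (tool deg) [-0.02  0.    0.03] F carrier [-0.02  1.49  0.89] jaw 0.002
tool shift to goal mm [ 0.5 -2.6  3.3]
```

View pics/side5c.png

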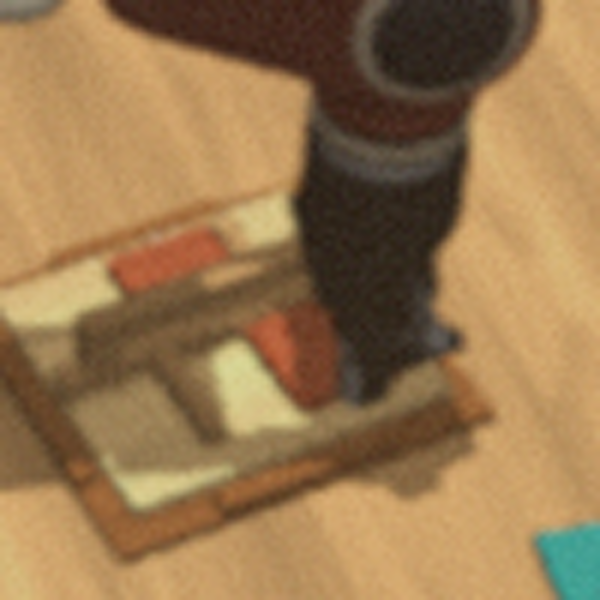

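```bash
python3 -m creep '[[0,0,0,0,0.001,0,0],[0,0,0,0,0.0005,0,0],[0,0,0,0,0,0,0]]'; python3 st.py;python3 -m creep '[[0,0,0,0,0.001,0,0],[0,0,0,0,0.0005,0,0],[0,0,0,0,0,0,0]]'; python3 st.py
```

```text
time: 6.23
tool_pos: [0.6281, -0.0038, 0.0244]
tool_rot: [0.0, -0.082, 0.997, -0.0]
contact_force: [1.0, -2.8, -0.8]
gripper_width: 0.002
t 6.23 TCP carrier mm [-39.6  71.2  24.4] turn needed (tool deg) [-0.04  0.02  0.03] F carrier [-0.52  2.93 -0.78] jaw 0.002
time: 6.48
tool_pos: [0.6281, -0.0035, 0.0246]
tool_rot: [0.0, -0.082, 0.997, -0.002]
contact_force: [1.3, -7.0, 0.2]
gripper_width: -0.004
t 6.48 TCP carrier mm [-39.6  71.   24.6] turn needed (tool deg) [-0.18  0.02  0.04] F carrier [-0.12  7.08  0.17] jaw -0.004
```

Firm contact: 7 N, and the TCP stopped at y = 71. Backing off and going round to the tile's −x side.

```bash
python3 -m creep '[[0,0,0,0,-0.007,0,0],[0,0,0,0,-0.008,0,0],[0,0,0,-0.018,0,0,0],[0,0,0,-0.02,0,0,0],[0,0,0,-0.018,0,0,0],[0,0,0,0,0.018,0,0],[0,0,0,0,0.02,0,0],[0,0,0,0,0.012,0,0],[0,0,0,0,0,0,0],[0,0,0,0,0,0,0]]'; python3 st.py -95 36 24; python3 - <<'E'
from h import *
f=manip.grab_frame("side"); cv2.imwrite(f"pics/side6.png",f); crop("side",f,260,130,360,230,6,"side6c")
E
```

```text
time: 7.32
tool_pos: [0.677, 0.0419, 0.0241]
tool_rot: [-0.0, -0.082, 0.997, -0.0]
contact_force: [0.2, -0.4, 0.1]
gripper_width: -0.003
t 7.32 TCP carrier mm [-95.2  34.1  24.1] turn needed (tool deg) [-0.01 -0.03  0.09] F carrier [-0.11  0.46  0.13] jaw -0.003
tool shift to goal mm [ 0.2 -1.9  0.1]
```

View pics/side6c.png

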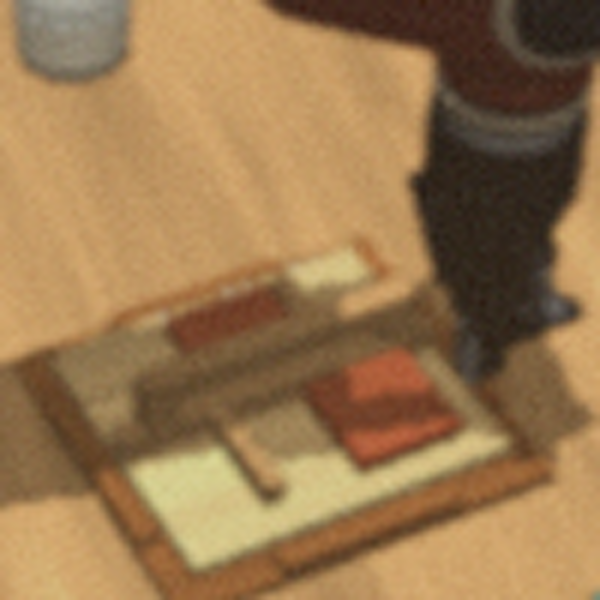

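The tile (centre ≈ crop (385,405)) now lies along the rib, and the fingers stand beyond its −x side. Pushing toward the stop.

```bash
python3 -m creep '[[0,0,0,0.004,0,0,0],[0,0,0,0.005,0,0,0],[0,0,0,0.004,0,0,0],[0,0,0,0.003,0,0,0],[0,0,0,0.003,0,0,0],[0,0,0,0.003,0,0,0],[0,0,0,0.003,0,0,0],[0,0,0,0.003,0,0,0],[0,0,0,0.003,0,0,0],[0,0,0,0.003,0,0,0],[0,0,0,0.003,0,0,0],[0,0,0,0.003,0,0,0],[0,0,0,0.002,0,0,0],[0,0,0,0,0,0,0]]'; python3 st.py -41 36 24; python3 - <<'E'
from h import *
f=manip.grab_frame("side"); cv2.imwrite(f"pics/side7.png",f); crop("side",f,260,130,360,230,6,"side7c")
E
```

```text
time: 8.53
tool_pos: [0.6353, 0.0348, 0.0243]
tool_rot: [-0.0, -0.081, 0.997, 0.0]
contact_force: [0.7, -0.5, 0.4]
gripper_width: -0.003
t 8.53 TCP carrier mm [-53.   34.3  24.3] turn needed (tool deg) [ 0.02 -0.03  0.02] F carrier [-0.58  0.63  0.41] jaw -0.003
tool shift to goal mm [12.  -1.7  0.3]
```

View pics/side7c.png

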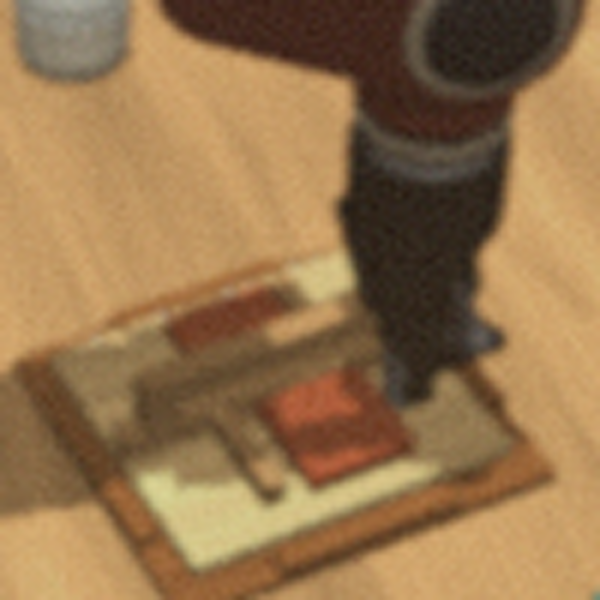

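The tile is sliding along; its left corner is at ≈(265,405) and about 10 mm remains. Continuing until the force rises.

```bash
python3 -m creep '[[0,0,0,0.002,0,0,0],[0,0,0,0.002,0,0,0],[0,0,0,0.002,0,0,0],[0,0,0,0.002,0,0,0],[0,0,0,0.001,0,0,0],[0,0,0,0,0,0,0]]'; python3 st.py -41 36 24;  python3 -m creep '[[0,0,0,0.0015,0,0,0],[0,0,0,0.0015,0,0,0],[0,0,0,0.0005,0,0,0],[0,0,0,0,0,0,0]]'; python3 st.py -41 36 24;python3 - <<'E'
from h import *
f=manip.grab_frame("side"); cv2.imwrite(f"pics/side8.png",f); crop("side",f,260,130,360,230,6,"side8c")
E
```

```text
time: 9.08
tool_pos: [0.6266, 0.0333, 0.0242]
tool_rot: [-0.0, -0.081, 0.997, 0.0]
contact_force: [0.2, -0.6, -0.6]
gripper_width: 0.004
t 9.08 TCP carrier mm [-44.1  34.4  24.2] turn needed (tool deg) [ 0.01 -0.02  0.02] F carrier [-0.08  0.57 -0.6 ] jaw 0.004
tool shift to goal mm [ 3.1 -1.6  0.2]
time: 9.42
tool_pos: [0.6234, 0.0327, 0.0243]
tool_rot: [-0.0, -0.081, 0.997, 0.0]
contact_force: [-0.1, -0.3, 0.3]
gripper_width: -0.0
t 9.42 TCP carrier mm [-40.8  34.4  24.3] turn needed (tool deg) [ 0.   -0.01  0.02] F carrier [0.12 0.33 0.35] jaw -0.0
tool shift to goal mm [-0.2 -1.6  0.3]
```

View pics/side8c.png

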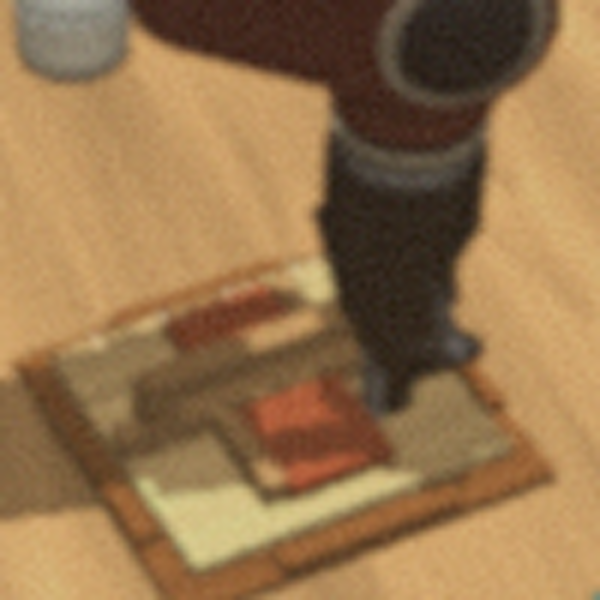

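```bash
python3 -m creep '[[0,0,0,0.0015,0,0,0],[0,0,0,0.001,0,0,0],[0,0,0,0,0,0,0]]'; python3 st.py -41 36 24;  python3 -m creep '[[0,0,0,0.0015,0,0,0],[0,0,0,0.001,0,0,0],[0,0,0,0,0,0,0]]'; python3 st.py; python3 -m creep '[[0,0,0,0.0015,0,0,0],[0,0,0,0,0,0,0]]'; python3 st.py
```

```text
time: 9.72
tool_pos: [0.6211, 0.0323, 0.0244]
tool_rot: [0.0, -0.081, 0.997, -0.0]
contact_force: [0.4, 0.1, -0.7]
gripper_width: -0.001
t 9.72 TCP carrier mm [-38.5  34.5  24.4] turn needed (tool deg) [-0.01  0.03  0.02] F carrier [-0.37 -0.02 -0.66] jaw -0.001
tool shift to goal mm [-2.5 -1.5  0.4]
time: 9.97
tool_pos: [0.6187, 0.0317, 0.0245]
tool_rot: [0.0, -0.081, 0.997, -0.0]
contact_force: [1.9, -1.0, 0.3]
gripper_width: 0.002
t 9.97 TCP carrier mm [-36.1  34.7  24.5] turn needed (tool deg) [-0.03  0.04  0.02] F carrier [-1.75  1.34  0.33] jaw 0.002
time: 10.13
tool_pos: [0.6182, 0.0316, 0.0249]
tool_rot: [0.001, -0.081, 0.997, -0.0]
contact_force: [5.1, -0.5, -0.9]
gripper_width: -0.0
t 10.13 TCP carrier mm [-35.5  34.7  24.9] turn needed (tool deg) [-0.03  0.17  0.01] F carrier [-4.91  1.32 -0.9 ] jaw -0.0
```

5 N against the stop. Backing off and going round to the +y side for a final squaring push at the tile's middle.

```bash
python3 -m creep '[[0,0,0,-0.007,0,0,0],[0,0,0,-0.012,0,0,0],[0,0,0,0,-0.016,0,0],[0,0,0,0,-0.02,0,0],[0,0,0,0,-0.016,0,0],[0,0,0,0,-0.004,0,0],[0,0,0,0.016,0,0,0],[0,0,0,0.02,0,0,0],[0,0,0,0.018,0,0,0],[0,0,0,0.002,0,0,0],[0,0,0,0,0,0,0],[0,0,0,0,0,0,0]]'; python3 st.py 2 78 24; python3 - <<'E'
from h import *
f=manip.grab_frame("side"); cv2.imwrite(f"pics/side9.png",f); crop("side",f,260,140,360,240,6,"side9c")
E
```

```text
time: 11.13
tool_pos: [0.5903, -0.0296, 0.0246]
tool_rot: [0.0, -0.081, 0.997, 0.0]
contact_force: [0.3, -0.1, 0.5]
gripper_width: 0.001
t 11.13 TCP carrier mm [ 1.9 90.6 24.6] turn needed (tool deg) [-0.    0.05 -0.  ] F carrier [-0.29  0.12  0.53] jaw 0.001
tool shift to goal mm [ 0.1 12.6  0.6]
```

View pics/side9c.png

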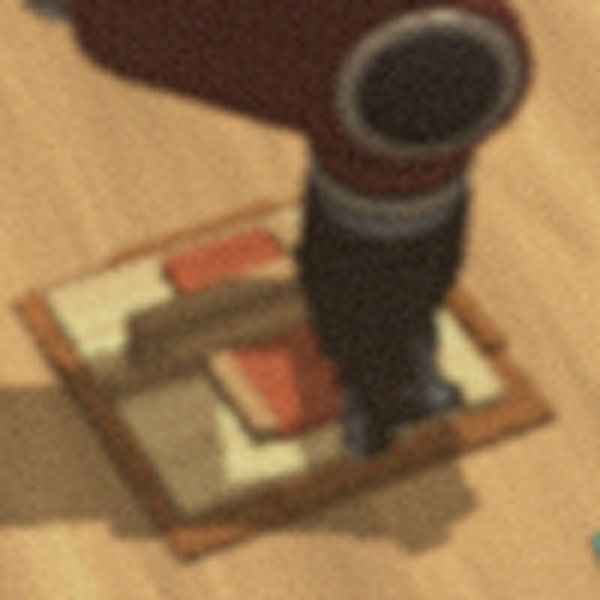

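```bash
python3 -m creep '[[0,0,0,0,0.003,0,0],[0,0,0,0,0.004,0,0],[0,0,0,0,0.004,0,0],[0,0,0,0,0.003,0,0],[0,0,0,0,0.002,0,0],[0,0,0,0,0.001,0,0],[0,0,0,0,0,0,0]]'; python3 st.py;  python3 -m creep '[[0,0,0,0,0.0015,0,0],[0,0,0,0,0.001,0,0],[0,0,0,0,0,0,0]]'; python3 st.py; python3 -m creep '[[0,0,0,0,0.0015,0,0],[0,0,0,0,0,0,0],[0,0,0,0,0,0,0]]'; python3 st.py
```

```text
time: 11.77
tool_pos: [0.5869, -0.0124, 0.0243]
tool_rot: [-0.0, -0.082, 0.997, 0.0]
contact_force: [-0.2, -0.4, -0.9]
gripper_width: 0.003
t 11.77 TCP carrier mm [ 2.5 73.1 24.3] turn needed (tool deg) [ 0.   -0.    0.04] F carrier [ 0.28  0.38 -0.91] jaw 0.003
time: 12.02
tool_pos: [0.5869, -0.0109, 0.0245]
tool_rot: [0.0, -0.082, 0.997, -0.001]
contact_force: [0.9, -2.3, -0.9]
gripper_width: -0.001
t 12.02 TCP carrier mm [ 2.3 71.6 24.5] turn needed (tool deg) [-0.08  0.04  0.03] F carrier [-0.48  2.36 -0.91] jaw -0.001
time: 12.27
tool_pos: [0.5876, -0.0103, 0.0251]
tool_rot: [0.001, -0.081, 0.997, -0.002]
contact_force: [2.4, -6.6, -0.9]
gripper_width: -0.004
t 12.27 TCP carrier mm [ 1.5 71.1 25.1] turn needed (tool deg) [-0.19  0.15  0.01] F carrier [-1.26  6.88 -0.86] jaw -0.004
```

7 N and a firm stop at the same y as before. I'll retreat far enough to see the carrier from above and refit it.

```bash
python3 -m creep '[[0,0,0,0,-0.007,0,0],[0,0,0,0,-0.012,0,0],[0,0,0,0,-0.015,-0.02,0],[0,0,0,0,-0.02,-0.03,0.2],[0,0,0,0,-0.025,-0.03,0.4],[0,0,0,0,-0.03,-0.025,0.6],[0,0,0,0,-0.035,-0.015,0.6],[0,0,0,0,-0.035,0,0.6],[0,0,0,0,-0.03,0,0.6],[0,0,0,0,-0.02,0,0.6],[0,0,0,0,0,0,0.6],[0,0,0,0,0,0,0.6]]'; python3 st.py; python3 - <<'E'
from h import *
for n,b in (("top",(200,110,330,235)),("side",(230,120,380,250))):
    f=manip.grab_frame(n); cv2.imwrite(f"pics/{n}10.png",f); crop(n,f,*b,4,n+"10c")
i=np.hstack([cv2.resize(cv2.imread("pics/top10c.png"),(400,385)),cv2.resize(cv2.imread("pics/side10c.png"),(400,385))]); cv2.imwrite("pics/both10.png",i)
E
```

```text
time: 13.27
tool_pos: [0.623, -0.2355, 0.1434]
tool_rot: [-0.001, -0.081, 0.997, 0.001]
contact_force: [0.1, 0.2, 0.1]
gripper_width: 0.597
t 13.27 TCP carrier mm [  3.1 299.1 143.4] turn needed (tool deg) [ 0.11 -0.06 -0.09] F carrier [-0.18 -0.22  0.12] jaw 0.597
```

View pics/both10.png

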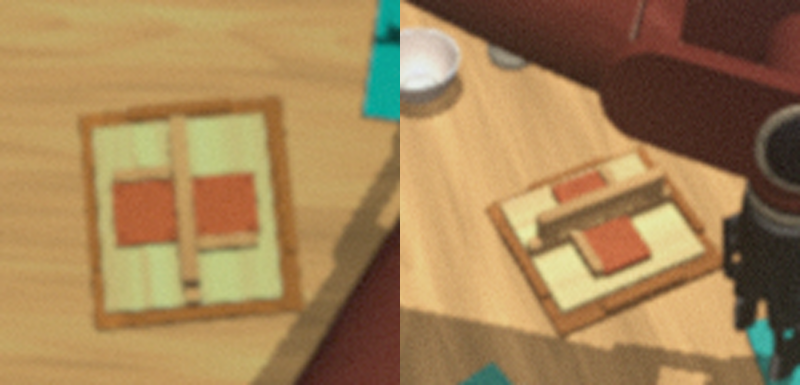

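Both tiles now sit against rib and stop in both views: top crop (145,212) and (225,205), side crop (612,245). Refitting for numbers, with the dock fixed and the carrier free.

```bash
cat > run1.py <<'E'
import model
from model import *
q0=np.load("q0.npy")
src=open("model.py").read()
B={"top":(215,130,310,225),"side":(250,155,345,240)}
fr={n:cv2.imread(f"pics/{n}10.png") for n in B}
# dock fixed
def T2d(*a): return T2(*a)
def render(n,p,sh,bx,z0=0.008,dock=None):
    x,y,yaw,tx,ty,ta=p; C=T2(x,y,yaw); D=T2(*q0[:3]); w,h=bx[2]-bx[0],bx[3]-bx[1]
    lab=np.zeros((h*K,w*K),np.uint8); cp=cam(n)[0]["xyz"]; l=1
    for name,Bx in [("dock",box(-106,106,-98,98,-8,7))]+PARTS:
        Q=T2(tx,ty,ta)(Bx) if name=="tile" else Bx
        W=(D if name=="dock" else C)(Q); W[:,2]+=z0; uv=proj(n,W)+sh; X=(uv-np.array(bx[:2])+.5)*K-.5; cen=W.mean(0)
        for f in F:
            a=W[list(f)]; nn=np.cross(a[1]-a[0],a[2]-a[0]); nn*=np.sign(nn@(a.mean(0)-cen))
            if nn@(cp-a.mean(0))>0: cv2.fillConvexPoly(lab,np.round(X[list(f)]*16).astype(np.int32),l,shift=4)
            l+=1
    return lab
model.render=render
s=q0.copy(); s[0]-=.003; s[3:6]=[.0,.0375,0]
q,c,_=fitall(fr,s,B,range(6))
print(c,q.round(4),np.degrees(q[[2,5]])); np.save("q1.npy",q)
C=np.array([[np.cos(q0[2]),np.sin(q0[2])],[-np.sin(q0[2]),np.cos(q0[2])]]); print("carrier shift mm",C@(q[:2]-q0[:2])*1000)
overlay(fr,q,B,"ov1")
E
python3 run1.py
```

```text
247.64840416819558 [ 5.7410e-01  6.2700e-02  3.3021e+00  1.1000e-03  3.6400e-02  3.6000e-03
 -2.9250e-01  4.7380e-01  5.5800e-02  5.5850e-01] [189.19801664   0.20463947]
carrier shift mm [ 2.89837937 -3.08991036]
```

```bash
python3 - <<'E'
import cv2,numpy as np
a=cv2.imread("pics/ov1_top.png");b=cv2.imread("pics/ov1_side.png")
r=lambda i:cv2.resize(i,(400,int(i.shape[0]*400/i.shape[1])))
a,b=r(a),r(b);h=min(a.shape[0],b.shape[0]);cv2.imwrite("pics/ov1.png",np.hstack([a[:h],b[:h]]))
E
```

```text
(no output)
```

View pics/ov1.png

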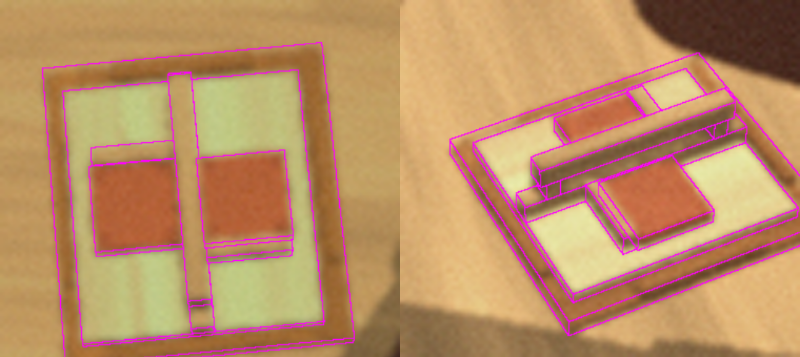

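The fit puts the tile at (1.1, 36.4) mm and 0.2° in the carrier frame. That is home within fit noise. The carrier itself shifted about (3, −3) mm to its cleats. Now to the rail.

```bash
sed -i 's/q0.npy/q1.npy/' st.py; python3 st.py 1 0 130
```

```text
t 13.37 TCP carrier mm [ -0.8 300.5 143.4] turn needed (tool deg) [ 0.1  -0.07  0.18] F carrier [ 0.34 -0.05  0.54] jaw 0.601
tool shift to goal mm [  0.9 300.4  14. ]
```

```bash
python3 -m creep '[[0,0,0.15,0,0.02,0,0.6],[0,0,0,0.0005,0.035,0,0.6],[0,0,0,0,0.035,0,0.6],[0,0,0,0,0.035,0,0.6],[0,0,0,0,0.035,0,0.6],[0,0,0,0,0.035,0,0.6],[0,0,0,0,0.035,0,0.6],[0,0,0,0,0.03,0,0.6],[0,0,0,0,0.02,0,0.6],[0,0,0,0,0.01,0,0.6],[0,0,0,0,0.005,0,0.6],[0,0,0,0,0,0,0.6],[0,0,0,0,0,0,0.6]]'; python3 st.py 1 0 90
```

```text
time: 14.45
tool_pos: [0.5758, 0.056, 0.1443]
tool_rot: [-0.0, -0.08, 0.997, -0.0]
contact_force: [0.3, -0.6, 0.8]
gripper_width: 0.6
t 14.45 TCP carrier mm [ -0.6   6.9 144.3] turn needed (tool deg) [-0.02 -0.01  0.01] F carrier [-0.22  0.62  0.84] jaw 0.6
tool shift to goal mm [ 1.5  6.9 54.3]
```

```bash
python3 -m creep '[[0,0,0,0.0015,0.006,0.01,0.6],[0,0,0,0,0.001,0.015,0.6],[0,0,0,0,0,0.015,0.6],[0,0,0,0,0,0.01,0.6],[0,0,0,0,0,0.004,0.6],[0,0,0,0,0,0,0.6],[0,0,0,0,0,0,0.6]]'; python3 st.py 1 0 40;  python3 - <<'E'
from h import *
s=manip.state(); w=s["tool_rot"]; M=R.from_quat([w[1],w[2],w[3],w[0]]).as_matrix()
f=manip.grab_frame("side"); cv2.imwrite("pics/side11.png",f); x0,y0,k=250,130,6
im=cv2.convertScaleAbs(cv2.resize(f[130:230,250:370],None,fx=k,fy=k,interpolation=cv2.INTER_CUBIC),alpha=1.6,beta=10)
P=lambda v: tuple(int(a) for a in ((proj("side",s["tool_pos"]+M@np.array(v)/1000)[0]-[x0,y0]+.5)*k))
cv2.line(im,P([0,0,0]),P([30,0,0]),(0,0,255),2); cv2.line(im,P([0,0,0]),P([0,30,0]),(0,255,0),2)
cv2.imwrite("pics/side11d.png",im)
E
```

```text
time: 15.03
tool_pos: [0.5733, 0.0626, 0.0903]
tool_rot: [-0.0, -0.08, 0.997, 0.0]
contact_force: [0.1, -0.2, -0.4]
gripper_width: 0.597
t 15.03 TCP carrier mm [ 0.8 -0.1 90.3] turn needed (tool deg) [ 0.   -0.01 -0.04] F carrier [-0.06  0.23 -0.36] jaw 0.597
tool shift to goal mm [ 0.2 -0.1 50.3]
```

View pics/side11d.png

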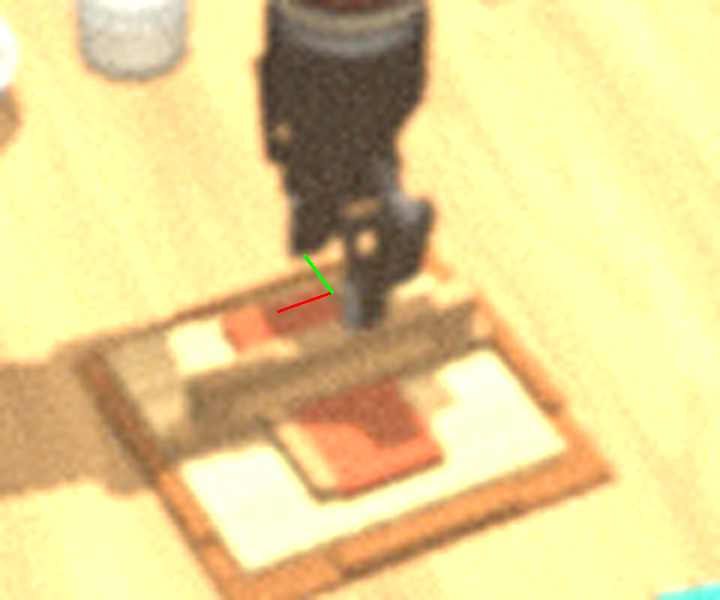

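The jaw axis lies across the rail. The two fingertips at (300,250) and (360,325) straddle the projected TCP (332,292), centred over the rail. Descending.

```bash
python3 -m creep '[[0,0,0,0,0,0.008,0.6],[0,0,0,0,0,0.012,0.6],[0,0,0,0,0,0.012,0.6],[0,0,0,0,0,0.01,0.6],[0,0,0,0,0,0.005,0.6],[0,0,0,0,0,0.003,0.6],[0,0,0,0,0,0,0.6]]'; python3 st.py 1 0 40;  python3 - <<'E'
from h import *
f=manip.grab_frame("side"); cv2.imwrite("pics/side12.png",f)
im=cv2.convertScaleAbs(cv2.resize(f[130:230,250:370],None,fx=6,fy=6,interpolation=cv2.INTER_CUBIC),alpha=1.6,beta=10)
cv2.imwrite("pics/side12d.png",im)
E
```

```text
time: 15.67
tool_pos: [0.5724, 0.063, 0.039]
tool_rot: [-0.001, -0.08, 0.997, 0.0]
contact_force: [0.1, 0.3, -1.3]
gripper_width: 0.6
t 15.67 TCP carrier mm [ 1.7 -0.6 39. ] turn needed (tool deg) [ 0.02 -0.12  0.  ] F carrier [-0.11 -0.31 -1.27] jaw 0.6
tool shift to goal mm [-0.7 -0.6 -1. ]
```

View pics/side12d.png

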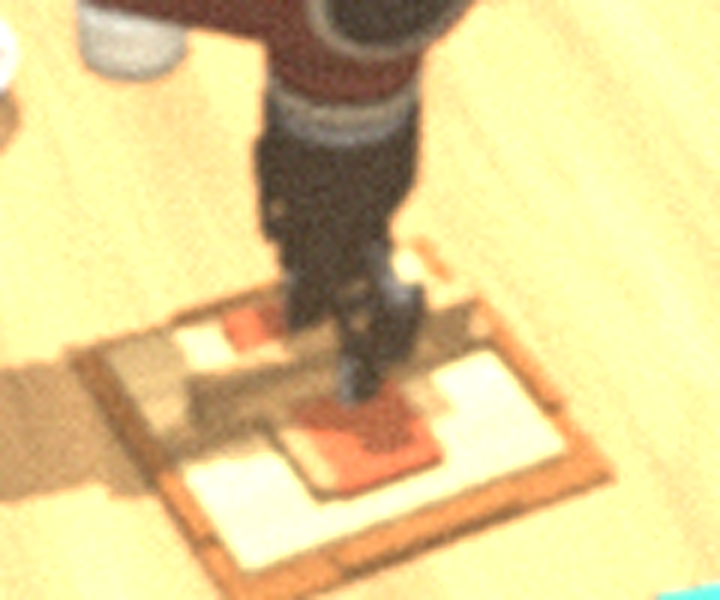

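One finger is on each side of the rail at its middle. Closing in stages.

```bash
python3 -m creep '[[0,0,0,-0.0007,-0.0006,-0.001,0.45],[0,0,0,0,0,0,0.35],[0,0,0,0,0,0,0.3],[0,0,0,0,0,0,0.26],[0,0,0,0,0,0,0.22],[0,0,0,0,0,0,0.18],[0,0,0,0,0,0,0.14]]'; python3 st.py 1 0 40;python3 -m creep '[[0,0,0,0,0,0,0.05],[0,0,0,0,0,0,0],[0,0,0,0,0,0,0],[0,0,0,0,0,0,0],[0,0,0,0,0,0,0],[0,0,0,0,0,0,0]]'; python3 st.py 1 0 40
```

```text
time: 16.3
tool_pos: [0.5742, 0.0624, 0.0417]
tool_rot: [0.0, -0.08, 0.997, -0.0]
contact_force: [0.2, -0.3, 1.8]
gripper_width: 0.16
t 16.3 TCP carrier mm [-0.   0.3 41.7] turn needed (tool deg) [-0.03  0.03  0.  ] F carrier [-0.19  0.36  1.81] jaw 0.16
tool shift to goal mm [1.  0.3 1.7]
time: 16.8
tool_pos: [0.5742, 0.0624, 0.0417]
tool_rot: [0.0, -0.08, 0.997, -0.0]
contact_force: [-0.6, -1.4, 4.6]
gripper_width: 0.164
t 16.8 TCP carrier mm [-0.   0.3 41.7] turn needed (tool deg) [-0.02  0.02  0.  ] F carrier [0.8  1.31 4.61] jaw 0.164
tool shift to goal mm [1.  0.3 1.7]
```

Gripped at a 14 mm opening, which matches the 15 mm rail. A test lift of about 15 mm first.

```bash
python3 -m creep '[[0,0,0,0,0,-0.001,0],[0,0,0,0,0,-0.002,0],[0,0,0,0,0,-0.003,0],[0,0,0,0,0,-0.003,0],[0,0,0,0,0,-0.003,0],[0,0,0,0,0,-0.002,0],[0,0,0,0,0,-0.001,0],[0,0,0,0,0,0,0],[0,0,0,0,0,0,0]]'; python3 st.py 0 0 142;  python3 - <<'E'
from h import *
print(manip.state()["ft_torque"])
f=manip.grab_frame("side"); cv2.imwrite("pics/side13.png",f)
im=cv2.convertScaleAbs(cv2.resize(f[120:240,250:370],None,fx=5,fy=5,interpolation=cv2.INTER_CUBIC),alpha=1.6,beta=10)
cv2.imwrite("pics/side13d.png",im)
E
```

```text
time: 17.55
tool_pos: [0.5739, 0.0626, 0.0564]
tool_rot: [-0.0, -0.08, 0.997, 0.0]
contact_force: [0.1, -0.1, -3.5]
gripper_width: 0.162
t 17.55 TCP carrier mm [ 0.2 -0.  56.4] turn needed (tool deg) [ 0.01  0.   -0.  ] F carrier [-0.11  0.1  -3.46] jaw 0.162
tool shift to goal mm [ -0.2   0.  -85.6]
[-0.0610779  -0.0043019   0.02396449]
```

View pics/side13d.png

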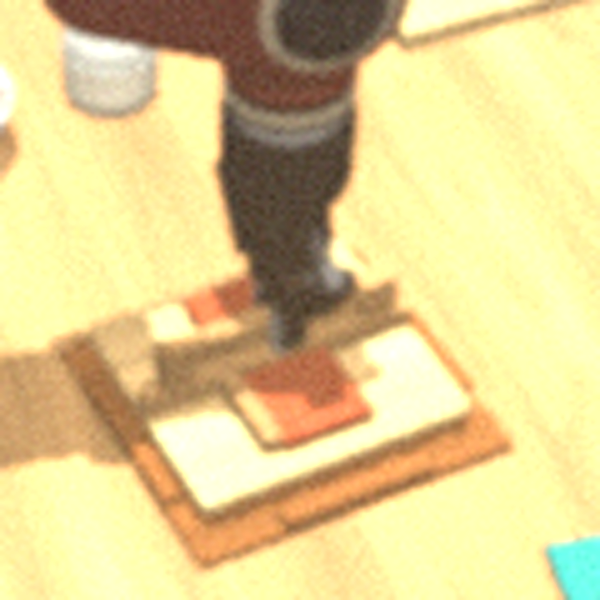

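It carries the full 3.5 N weight with next to no moment, and looks level. Lifting on to about 100 mm.

```bash
python3 -m creep '[[0,0,0,0,0,-0.001,0],[0,0,0,0,0,-0.002,0],[0,0,0,0,0,-0.004,0],[0,0,0,0,0,-0.006,0],[0,0,0,0,0,-0.006,0],[0,0,0,0,0,-0.007,0],[0,0,0,0,0,-0.007,0],[0,0,0,0,0,-0.007,0],[0,0,0,0,0,-0.007,0],[0,0,0,0,0,-0.007,0],[0,0,0,0,0,-0.007,0],[0,0,0,0,0,-0.007,0],[0,0,0,0,0,-0.006,0],[0,0,0,0,0,-0.005,0],[0,0,0,0,0,-0.004,0],[0,0,0,0,0,-0.002,0],[0,0,0,0,0,-0.001,0],[0,0,0,0,0,0,0],[0,0,0,0,0,0,0],[0,0,0,0,0,0,0]]'; python3 st.py 0 0 142;  python3 - <<'E'
from h import *
print(manip.state()["ft_torque"])
for n in("top","side"):
    f=manip.grab_frame(n); cv2.imwrite(f"pics/{n}14.png",f)
t=cv2.imread("pics/top14.png")[110:240,200:330]; s=cv2.imread("pics/side14.png")[100:230,240:370]
cv2.imwrite("pics/both14.png",np.hstack([cv2.convertScaleAbs(cv2.resize(i,(400,400),interpolation=cv2.INTER_CUBIC),alpha=1.5) for i in (t,s)]))
E
```

```text
time: 19.27
tool_pos: [0.5737, 0.0625, 0.1418]
tool_rot: [-0.0, -0.08, 0.997, 0.0]
contact_force: [-0.2, -0.1, -3.7]
gripper_width: 0.162
t 19.27 TCP carrier mm [5.000e-01 1.000e-01 1.418e+02] turn needed (tool deg) [ 0.01 -0.05 -0.  ] F carrier [ 0.18  0.1  -3.73] jaw 0.162
tool shift to goal mm [-0.5  0.1 -0.2]
[-0.00814184  0.03671085 -0.0092766 ]
```

View pics/both14.png

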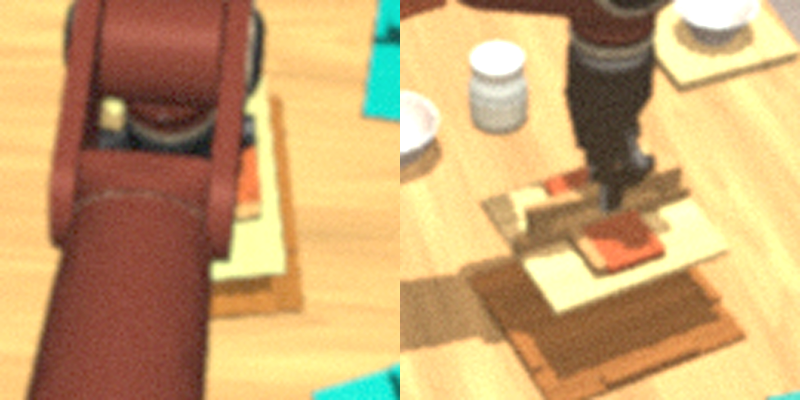

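The carrier hangs clear above the dock with both tiles in place: the loose tile at side crop (622,240), the set tile at (570,182). Holding still for a few seconds, then a levelness check by model outline.

```bash
H='no'; python3 -m creep '[[0,0,0,0,0,0,0],[0,0,0,0,0,0,0],[0,0,0,0,0,0,0],[0,0,0,0,0,0,0],[0,0,0,0,0,0,0],[0,0,0,0,0,0,0],[0,0,0,0,0,0,0],[0,0,0,0,0,0,0],[0,0,0,0,0,0,0],[0,0,0,0,0,0,0],[0,0,0,0,0,0,0],[0,0,0,0,0,0,0],[0,0,0,0,0,0,0],[0,0,0,0,0,0,0],[0,0,0,0,0,0,0],[0,0,0,0,0,0,0],[0,0,0,0,0,0,0],[0,0,0,0,0,0,0],[0,0,0,0,0,0,0],[0,0,0,0,0,0,0]]'; python3 -m creep '[[0,0,0,0,0,0,0],[0,0,0,0,0,0,0],[0,0,0,0,0,0,0],[0,0,0,0,0,0,0],[0,0,0,0,0,0,0],[0,0,0,0,0,0,0],[0,0,0,0,0,0,0],[0,0,0,0,0,0,0],[0,0,0,0,0,0,0],[0,0,0,0,0,0,0],[0,0,0,0,0,0,0],[0,0,0,0,0,0,0],[0,0,0,0,0,0,0],[0,0,0,0,0,0,0],[0,0,0,0,0,0,0],[0,0,0,0,0,0,0],[0,0,0,0,0,0,0],[0,0,0,0,0,0,0],[0,0,0,0,0,0,0],[0,0,0,0,0,0,0]]'; python3 st.py; cat > chk.py <<'E'
from model import *
s=manip.state(); q=np.load("q1.npy")
f=manip.grab_frame("side"); cv2.imwrite("pics/side15.png",f); bx=(250,130,365,230)
z=.008+s["tool_pos"][2]-.0417
p=np.r_[q[:3],0,.0375,0]
lab=render("side",p,q[8:10],bx,z,dock=1); im=cv2.convertScaleAbs(up(f,*bx,K),alpha=1.5)
raw=im.copy(); e=cv2.morphologyEx(lab,cv2.MORPH_GRADIENT,np.ones((2,2),np.uint8))>0; im[e]=(255,0,255)
cv2.imwrite("pics/ov15.png",cv2.resize(np.hstack([raw,im]),(800,348)))
E
python3 chk.py
```

```text
time: 21.03
tool_pos: [0.574, 0.0625, 0.1423]
tool_rot: [0.0, -0.08, 0.997, -0.0]
contact_force: [0.1, 0.2, -2.9]
gripper_width: 0.162
time: 22.7
tool_pos: [0.574, 0.0625, 0.1423]
tool_rot: [0.0, -0.08, 0.997, 0.0]
contact_force: [-0.2, -0.1, -2.9]
gripper_width: 0.162
t 22.7 TCP carrier mm [2.000e-01 1.000e-01 1.423e+02] turn needed (tool deg) [ 0.  0. -0.] F carrier [ 0.19  0.04 -2.94] jaw 0.162
```

View pics/ov15.png

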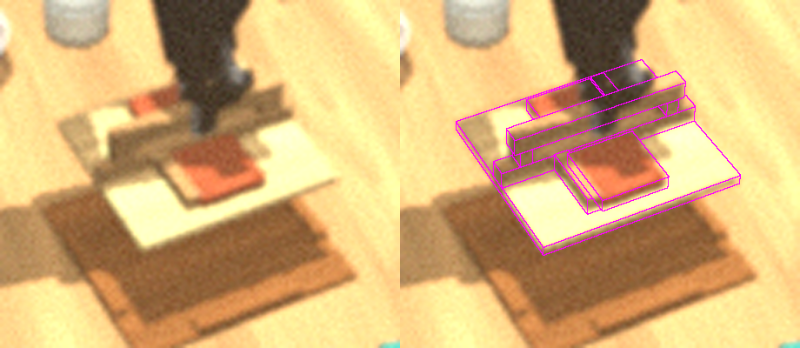

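The level-carrier outline matches the picture on all edges (floor corners ≈ (458,122), (543,252), (740,180)), with the tile at home. One more hold, then I'll hand in.

```bash
python3 -m creep '[[0,0,0,0,0,0,0],[0,0,0,0,0,0,0],[0,0,0,0,0,0,0],[0,0,0,0,0,0,0],[0,0,0,0,0,0,0],[0,0,0,0,0,0,0],[0,0,0,0,0,0,0],[0,0,0,0,0,0,0],[0,0,0,0,0,0,0],[0,0,0,0,0,0,0],[0,0,0,0,0,0,0],[0,0,0,0,0,0,0],[0,0,0,0,0,0,0],[0,0,0,0,0,0,0],[0,0,0,0,0,0,0],[0,0,0,0,0,0,0],[0,0,0,0,0,0,0],[0,0,0,0,0,0,0],[0,0,0,0,0,0,0],[0,0,0,0,0,0,0]]'; python3 -c "
from plant import manip; print(manip.job_done())"
```

```text
time: 24.42
tool_pos: [0.574, 0.0625, 0.1423]
tool_rot: [0.0, -0.08, 0.997, -0.0]
contact_force: [0.2, 0.3, -3.2]
gripper_width: 0.161
the job is handed in; nothing more can be done
None
```

I pushed the slipped tile to the rib, then to the end stop, then to the rib again, at 5–7 N each time. Then I gripped the top rail at its middle, lifted the carrier about 10 cm and held it still for about 5 s. I handed in at 24.4 s, still holding it.

**Last checks:**
- **Tile position:** before the lift, a fit to both cameras put the tile 1.1 mm from home in both x and y, turned 0.2°. That is within the fit's noise.
- **In the air:** the side view matched the outline of a level carrier with both tiles in place. The load read about 3 N, against 3.5 N expected, and the tool pose did not change over the last three readings.
- **Top view:** the arm blocked most of the top camera during the hold, so the level check in the air rests on the side camera alone.
- **One disagreement:** during the first push the fingertip touched the floor board at a TCP height reading of about 22 mm, where I expected 17 mm. It pressed with under 6 N, so I raised it a little and carried on.
- **Jar, beaker and bowl:** I kept well clear of them, but I did not measure them again at the end.

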